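# Shim the rocking microscope

## Robot

A 6-joint arm with a two-finger parallel gripper is mounted at the origin on the work surface. World frame = base frame: x ahead of the robot, y to its left, z up, the work surface at z = 0. Lengths are in m, angles in rad, forces in N, time in s.
With the tool pointing down it reaches from about 0.275 to 0.875 m from the base axis. Payload 12.5 kg.
Tool frame: the origin (TCP) lies midway between the tips of the shut fingers; the grasp point (between the pads) lies 19 mm behind it; z points along the fingers, y is the line along which they close (so a half turn about z gives the same grasp; the last joint's range is limited). The gripper opens to 85 mm and grips with 20 to 120 N. Pads are 22 mm wide; open, the fingers measure 114 mm over their backs; the gripper's body (76 mm by 85 mm) begins 54 mm behind the grasp point. The pads swing forward as they close: fully open they stand 13 mm farther back than shut.
Start: joints at [1.163, 0.351, 1.652, -0, 1.139, -0.085], TCP at [0.174, 0.522, 0.231] pointing down, gripper open.
Joint ranges: [-2.75, 2.75], [-0.79, 2.1], [0.01, 2.65], [-1.57, 4.71], [0.07, 3.14], [-2.87, 2.87]. Speed limits (rad/s): [2.22, 2.22, 2.79, 3.14, 3.14, 3.14].

## Interface

Orientations are given as a unit quaternion [x, y, z, w].
In Python, from workcell import env gives the robot as it stands.
- The arm moves only by the tool drive_tool, never from a script. Its argument "increments" is a list of rows, each a list of 3 entries, a list of its own where there are three numbers: the turn, a rotation vector about the tool's x, y, z in shares of 180 degrees (1.0 is 180 degrees), then the shift along the tool's x, y, z in parts of the range, where 1.0 means 40 cm, then the closure, from -1 (fully open) to 1 (shut). In form: [[[rx, ry, rz], [tx, ty, tz], claw], ...]. A call has exactly 5 rows; each row is the pose to reach, as a shift and turn from the pose commanded when the call began, along the tool's axes at that moment; what a row does not reach only later rows make up. A row lasts 1/10 s, in which the tool goes at most 50 mm and 8.59 degrees, less where a joint would pass 70% of its speed; a pose out of reach is approached as far as the arm can. No shift or turn number may pass 1 either way. A call with a gripper value outside its range is refused whole. The fingers move at their own pace and stop on an object; the grip force is fixed at half the most. Time passes only in rows, so rows that repeat a pose let the fingers close, or fill a call up. It gives the time, the measured TCP pose, the force, the opening and the grip force at its end, in the units of the state.
- env.state(): the state, without advancing time (a new reading comes with each control period).
- env.capture(name): name is "side" or "top"; returns a dict with "pixels" (384x512x3 uint8, blue, green, red), "depth" (384x512 float32, m along the optical axis (not along the pixel's ray), 0 where there is no reading), "camera_matrix" (3x3 intrinsics, pixels), "xyz" and "orientation" of the camera in the world. Camera axes: x right, y down, z forward; pixel columns grow to the right and rows downward; lengths in m; the calibration is good to about 2 mm. A picture is of the moment at which its call begins.
- env.job_done(): hands the job in; it is judged then, once.
The state is a dict: "t": time; "q": joint angles; "dq": joint speeds; "joint_torque": joint torques, N m; "tool_pos": TCP position; "ee_rot": TCP orientation; "force": force on the tool from outside, world axes, zero at the start; "wrist_torque": the same for the moment, N m; "opening": finger opening in m; "grip_force": force on a finger pad.
Only numpy, scipy, OpenCV 4.12 (cv2) and the standard library are available. Lean on these libraries where they do the work, as an engineer would, in place of code of your own. Each camera call takes 0.05 s, during which the arm holds its last target. There are 200 camera calls.

## Task

The microscope on the jeweller's bench rocks because its brass foot has lost its rubber pad. With your fingertips, push the orange wedge along the table, thin edge first, under that brass foot until the rocking stops and the microscope stands level, then back away and leave the wedge there. Do not pick the wedge up, do not touch or shift the microscope, and leave the jar, the tin and the hammer where they are.

Things in the scene. Friction and masses are not known exactly. Their poses are not given: they have to be found in the camera images.
- microscope: White stereo microscope, loose, about 2.8 kg, 300 mm tall; base 224 x 204 mm, its top 40 mm high. Origin: middle of the base, at table height; z is vertical when level; x runs from eyepieces to column (column at x = 55 mm), y left. Four domed feet at (+-95, +-85) mm; three have black rubber pads, undersides at z = 0. It starts leaning 0.063 rad towards the bare brass foot.
- short_foot (a point): Lowest point of the bare brass foot, at (95, -85, 8) mm in the microscope's frame: a dome of 16 mm radius under a brass lug of 17 mm radius (22 to 40 mm high). It is 8 mm above the table when the microscope is level, about 0 at the start, when it stands on the table.
- far_foot (a point): Underside of the rubber foot diagonally across from the brass one, at (-95, 85, 0) mm in the microscope's frame: about 8 mm off the table at the start, on the table when level.
- wedge: Orange plastic wedge, loose, 60 g, 100 mm long, 50 mm wide. Origin: centre of its underside; x points to the thin edge, z up. Plain sloping top, 18 mm high at the back, 1.2 mm at the thin edge. It starts flat on the table, 65 to 130 mm from origin to foot, thin edge roughly towards the brass foot, up to 25 mm to one side, turned up to 0.25 rad. Takes up to about 12 N to push in; stays by friction.
- wedge_back (a point): Middle of the wedge's upright back face (50 mm wide, 18 mm high), at table height, 50 mm behind the wedge's origin: the face to push.
- wedge_edge (a point): Middle of the wedge's thin edge, 50 mm ahead of its origin. The microscope is level when the brass foot stands about 39 mm behind this edge (11 mm ahead of the wedge's origin), give or take 6 mm; farther in lifts the foot too high or shoves the microscope along.
- jar: Glass jar with white lid, loose, 48 mm diameter, 58 mm tall. Origin: centre of its underside, z up.
- tin: Blue tin with aluminium lid, loose, 56 mm diameter, 36 mm tall. Origin: centre of its underside, z up.
- hammer: Small hammer with a wooden handle, 220 mm long, lying on the table. Origin: on the table under the tool, x along the handle towards the head.
Not all that is in view belongs to the job. What is meant by the wedge is not green or turquoise, and is the smaller of those in its own colour.

How it is judged:
By the outcome, as a careful person would: the job done as asked, in the order asked, and still so for the second after the job is handed in, with the robot touching nothing.
It also fails if it takes over 35 s, if anything falls off the work surface, if the arm or the gripper's body presses on something with over 40 N, if the wrist force passes 120 N, or if a joint passes its speed limit or range.

## Working session

There is one attempt and no reset: what is moved stays moved. The work goes in short steps, Python scripts to look and compute and a tool call to move; the robot and the scene stay as the last step left them, time stands still between calls to the robot, and variables do not carry over. Pictures are saved under pics/ and viewed, at most 10 in all, crops included, and the job is handed in when it is done.

Besides the shell and the picture viewer there is one more tool, called after ">>>" by a JSON object that holds its "api" and its "payload". drive_tool: Moves the arm, as the interface text tells. Its arguments: {"type":"object","properties":{"increments":{"type":"array"}},"required":["increments"]}

```bash
mkdir -p pics
cat > h.py <<'E'
import numpy as np, cv2
from scipy.spatial.transform import Rotation as R
from workcell import env
def rays(c,uv):
    uv=np.atleast_2d(np.asarray(uv,float)); K=np.array(c["camera_matrix"])
    d=np.c_[uv,np.ones(len(uv))]@np.linalg.inv(K).T
    return d@R.from_quat(c["orientation"]).as_matrix().T
def plane(c,uv,z):
    d=rays(c,uv);o=np.array(c["xyz"]); return o+d*((z-o[2])/d[:,2])[:,None]
def bydepth(c,uv):
    uv=np.atleast_2d(uv).astype(int); return np.array(c["xyz"])+rays(c,uv)*c["depth"][uv[:,1],uv[:,0]][:,None]
E
python3 - <<'E'
from h import *
print(env.state())
a=[]
for n in("top","side"):
    c=env.capture(n); print(n,c["xyz"],c["orientation"],c["camera_matrix"]); cv2.imwrite(f"pics/{n}0.png",cv2.resize(c["pixels"],(800,600)))
E
```

```text
{'t': 0.0, 'q': array([ 1.16335140e+00,  3.51227578e-01,  1.65247609e+00, -1.64043445e-05,
        1.13912526e+00, -8.45848634e-02]), 'dq': array([-3.08502581e-04, -3.16825034e-04,  5.67325932e-05, -1.35588156e-03,
        4.16298208e-04,  1.36097392e-03]), 'joint_torque': array([ 1.94464437e-04, -5.06107628e+01, -2.91414392e+01, -9.66675861e-05,
        4.49490253e-03,  7.58112719e-06]), 'tool_pos': array([0.17433148, 0.52125789, 0.23074341]), 'ee_rot': array([ 1.60726388e-01,  9.86998808e-01, -6.01340746e-04, -1.43318581e-04]), 'force': array([-0.17491169, -0.60801653, -0.49931842]), 'wrist_torque': array([ 0.02915456, -0.0003323 ,  0.01870011]), 'grip_force': 0.0, 'opening': 0.08531372994933537}
top [ 0.39849646 -0.06778159  1.40322893] [-0.70237071  0.71070439 -0.02346756  0.03199878] [[487.62375148   0.         252.48815699]
 [  0.         487.62375148 194.56695364]
 [  0.           0.           1.        ]]
side [ 0.24776859 -0.65753577  0.76503505] [ 0.91726834 -0.17305975  0.06877262 -0.35205035] [[366.23051839   0.         250.9119073 ]
 [  0.         366.23051839 186.86459615]
 [  0.           0.           1.        ]]
```

View pics/top0.png

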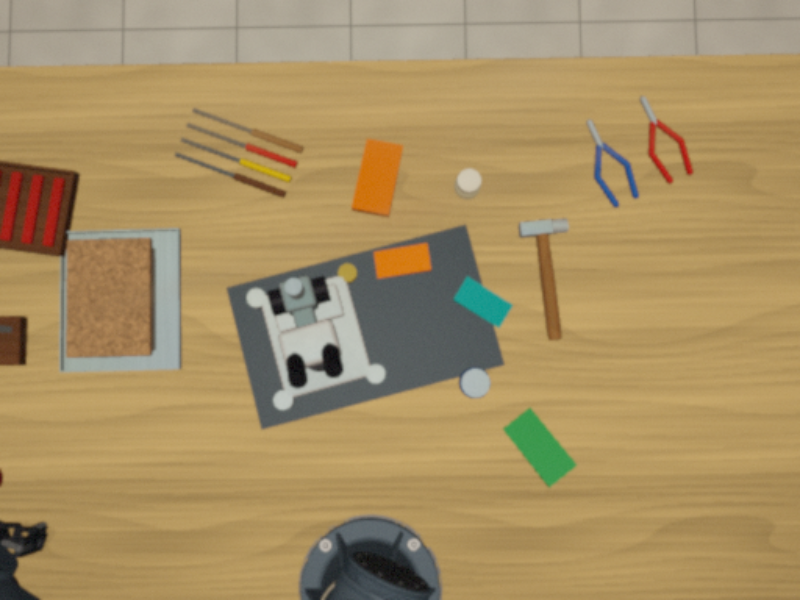

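View pics/side0.png

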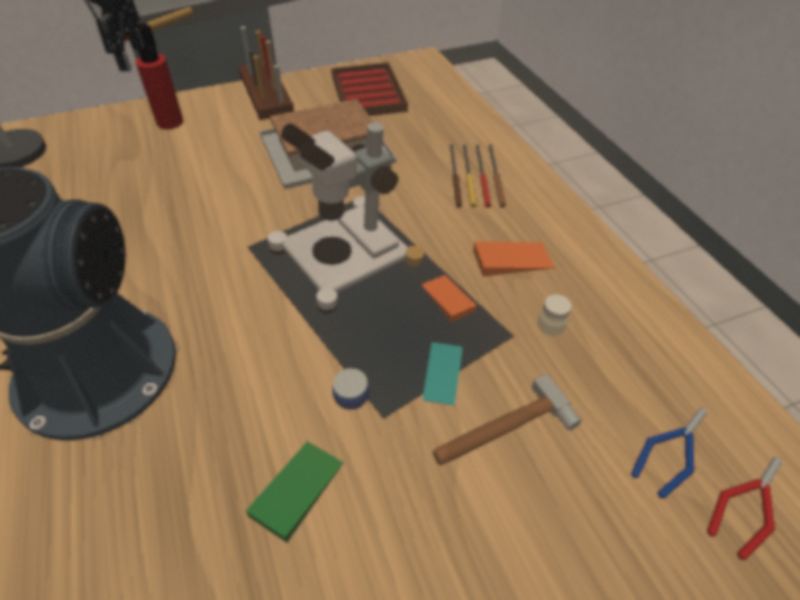

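Two things are orange: the block on the mat at about (403,261) in the top picture and a larger one at (378,178). The smaller one, next to the brass foot at (347,272), fits the description. The turquoise one (482,301) and the green one (540,447) are excluded. Next I'll measure and confirm with a crop.

```bash
cat >> h.py <<'E'
def blob(c,lo,hi,box):
    x0,y0,x1,y1=box; hsv=cv2.cvtColor(c["pixels"],cv2.COLOR_BGR2HSV); m=cv2.inRange(hsv,np.array(lo),np.array(hi)); k=np.zeros_like(m); k[y0:y1,x0:x1]=m[y0:y1,x0:x1]
    cs,_=cv2.findContours(k,cv2.RETR_EXTERNAL,cv2.CHAIN_APPROX_NONE); return max(cs,key=cv2.contourArea),k
E
python3 - <<'E'
from h import *
T=env.capture("top");S=env.capture("side")
hs=cv2.cvtColor(T["pixels"],cv2.COLOR_BGR2HSV); hS=cv2.cvtColor(S["pixels"],cv2.COLOR_BGR2HSV)
print("hsv orange",hs[167,258],"brass",hs[174,222],"wood",hs[130,200],"side",hS[189,287],hS[163,265],hS[200,60])
print("mat z",bydepth(T,[[250,215],[245,190],[285,165]])[:,2],"wood",bydepth(T,[[200,290],[260,140]])[:,2])
w,_=blob(T,(5,190,120),(16,255,255),(230,145,290,185)); r=cv2.minAreaRect(w); bp=cv2.boxPoints(r)
print("wedge top rect",r,bp.tolist())
q=cv2.approxPolyDP(cv2.convexHull(w),3,True)[:,0]; print(q.tolist())
g=[[246,163],[252,165],[258,167],[264,168],[270,168]]
print("wedge depth",bydepth(T,g).round(4).tolist())
print("larger",bydepth(T,[[241,114]]).round(3))
b,_=blob(T,(12,120,60),(32,255,255),(212,164,232,182));print("brass",cv2.minEnclosingCircle(b),cv2.contourArea(b), bydepth(T,[[222,174]]))
b,_=blob(S,(12,120,60),(32,255,255),(255,153,276,173));print("brass side",cv2.boundingRect(b),cv2.contourArea(b))
w,_=blob(S,(2,150,100),(14,255,255),(262,168,312,208)); print(cv2.approxPolyDP(cv2.convexHull(w),2,True)[:,0].tolist())
a=cv2.resize(T["pixels"][130:210,190:300],None,fx=5,fy=5,interpolation=2);d=cv2.resize(S["pixels"][140:212,225:335],None,fx=5,fy=3.0,interpolation=2) if 0 else cv2.resize(S["pixels"][140:220,225:335],None,fx=5,fy=5,interpolation=2)
cv2.imwrite("pics/crop.png",cv2.resize(np.vstack([a,d]),None,fx=.74,fy=.74))
E
```

```text
hsv orange [ 16 226 214] brass [ 24 160 177] wood [ 20 119 187] side [ 10 175 188] [ 17 135 160] [18 49 67]
mat z [-0.00162765  0.00895463  0.00371903] wood [0.00551235 0.00133952]
wedge top rect ((257.0550231933594, 166.3667449951172), (16.96025848388672, 34.0194091796875), 81.46923065185547) [[238.97555541992188, 160.503662109375], [272.61859130859375, 155.45721435546875], [275.1344909667969, 172.22982788085938], [241.491455078125, 177.27627563476562]]
[[272, 156], [274, 172], [242, 177], [240, 161]]
wedge depth [[0.5999, -0.0339, 0.0077], [0.5933, -0.0512, 0.0121], [0.5871, -0.0683, 0.013], [0.5842, -0.0856, 0.0118], [0.5829, -0.1026, 0.0193]]
larger [[ 0.742 -0.021  0.014]]
brass ((221.7857208251953, 174.5), 5.929099082946777) 83.0 [[0.56581623 0.03381234 0.03270343]]
brass side (261, 157, 10, 12) 79.0
[[273, 180], [284, 176], [304, 195], [288, 203], [271, 183]]
```

View pics/crop.png

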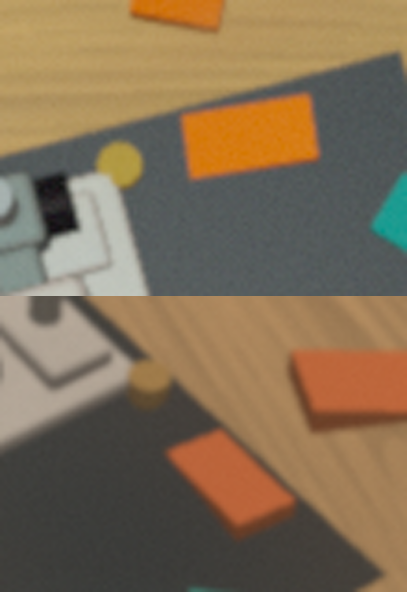

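The crop confirms it: the smaller orange wedge lies on the mat, its thin edge to the left toward the brass lug at crop (120,163). The tall back face shows at the lower right of the side crop, near (255,520). Next: precise poses from both views.

```bash
cat >> h.py <<'E'
def fine(c,lo,hi,box,k=8):
    # sub-pixel: upsample crop, mask, largest contour, back to pixel coordinates
    x0,y0,x1,y1=box; p=cv2.resize(c["pixels"][y0:y1,x0:x1],None,fx=k,fy=k,interpolation=cv2.INTER_CUBIC)
    m=cv2.inRange(cv2.cvtColor(p,cv2.COLOR_BGR2HSV),np.array(lo),np.array(hi))
    m=cv2.morphologyEx(m,cv2.MORPH_OPEN,np.ones((9,9)))
    cs,_=cv2.findContours(m,cv2.RETR_EXTERNAL,cv2.CHAIN_APPROX_NONE); q=max(cs,key=cv2.contourArea)[:,0].astype(float)
    return ((q+.5)/k-.5+[x0,y0]).astype(np.float32)
def tri(c1,u1,c2,u2):
    d=[rays(c1,u1)[0],rays(c2,u2)[0]];o=[np.array(c1["xyz"]),np.array(c2["xyz"])]
    s=np.linalg.lstsq(np.c_[d[0],-d[1]],o[1]-o[0],rcond=None)[0]; a,b=o[0]+s[0]*d[0],o[1]+s[1]*d[1]; return (a+b)/2,np.linalg.norm(a-b)
def wedge(T):
    q=fine(T,(5,190,110),(19,255,255),(215,140,295,190)); bx=cv2.boxPoints(cv2.minAreaRect(q)); bx=bx[np.argsort(bx[:,0])]
    f=plane(T,bx[:2],.0012).mean(0); b=plane(T,bx[2:],.018).mean(0)
    return f,b,bx,q
E
python3 - <<'E'
from h import *
T=env.capture("top");S=env.capture("side")
f,b,bx,q=wedge(T); v=(f-b)[:2];L=np.linalg.norm(v);v/=L
print("edge",f,"back",b,"len",L,"yaw",np.degrees(np.arctan2(v[1],v[0])))
print("width",[np.linalg.norm(np.diff(plane(T,bx[i:i+2],z),axis=0)) for i,z in((0,.0012),(2,.018))])
w=fine(S,(2,150,100),(14,255,255),(262,168,312,208)); print("side hull",cv2.approxPolyDP(cv2.convexHull(w.reshape(-1,1,2)),1.5,True)[:,0].round(1).tolist())
print("top pts",bx.round(1).tolist())
t=fine(T,(19,125,60),(32,255,255),(212,164,236,184)); ct,rt=cv2.minEnclosingCircle(t)
print("brass",ct,rt); P=plane(T,[ct],.032)[0]; print(P, "rad",rt/487.6*1.37)
s=fine(S,(12,115,60),(32,255,255),(253,150,280,176)); print("side brass bbox",s.min(0),s.max(0))
E=P[:2]-f[:2]; print("edge->lug along",E@v,"left lateral",v[0]*E[1]-v[1]*E[0])
# project estimated lug top/bottom & wedge corners into side to check
def proj(c,X): 
    x=R.from_quat(c["orientation"]).inv().apply(np.atleast_2d(X)-c["xyz"])@np.array(c["camera_matrix"]).T; return (x[:,:2]/x[:,2:]).round(1).tolist()
n=np.array([-v[1],v[0]])
print("pred lug top ctr, base ctr in side",proj(S,[P,P-[0,0,.018]]))
F=[np.r_[f[:2]+s*.025*n,.0012] for s in(1,-1)]+[np.r_[b[:2]+s*.025*n,z] for s in(1,-1) for z in(.018,0)]
print("pred wedge corners side",proj(S,F))
# other lugs, white
hs=cv2.cvtColor(T["pixels"],cv2.COLOR_BGR2HSV)
for x,y in((256,298),(376,373),(283,400)): print("lug",plane(T,[[x*.64-.5,y*.64-.5]],.04).round(3))
E
```

```text
edge [ 0.5838941  -0.01672038  0.0012    ] back [ 0.59460456 -0.11433117  0.018     ] len 0.09819663759322907 yaw 96.26179725684231
width [np.float64(0.05014881724910553), np.float64(0.04954433620186165)]
side hull [[270.20001220703125, 181.6999969482422], [284.6000061035156, 176.10000610351562], [302.8999938964844, 193.10000610351562], [303.6000061035156, 196.60000610351562], [288.70001220703125, 203.8000030517578]]
top pts [[239.0, 160.39999389648438], [241.39999389648438, 177.39999389648438], [272.79998779296875, 155.5], [275.29998779296875, 172.5]]
brass (221.89895629882812, 174.32875061035156) 6.09649133682251
[0.56496865 0.0341569  0.032     ] rad 0.017129190179341343
side brass bbox [260.0625 149.5625] [279.4375 169.3125]
edge->lug along 0.052637971481291526 left lateral 0.01326327567100186
pred lug top ctr, base ctr in side [[264.5, 161.4], [264.3, 165.8]]
pred wedge corners side [[269.5, 182.0], [284.6, 176.1], [288.1, 201.8], [287.6, 206.0], [304.0, 195.2], [303.2, 199.5]]
lug [[0.521 0.199 0.04 ]]
lug [[ 0.384 -0.016  0.04 ]]
lug [[0.338 0.15  0.04 ]]
```

Poses agree across the two views. The foot is 53 mm ahead of the thin edge and 13 mm left of the wedge's axis. Plan: shut the fingers, rise, cross over the microscope at a TCP height of 0.40 m, then come down behind the wedge.

Careful with the scale: shifts go in shares of 40 cm and turns go in shares of 180 degrees. That gives: -18 cm / 40 = -0.45, -15 cm / 40 = -0.375.

>>> {"api": "drive_tool", "payload": {"increments": [[[0,0,0],[0,0,-0.125],1],[[0,0,0],[0,0,-0.25],1],[[0,0,0],[0,0,-0.375],1],[[0,0,0],[0,0,-0.45],1],[[0,0,0],[0,0,-0.45],1]]}}

```text
t: 0.8
tool_pos: [0.1748, 0.5224, 0.4158]
ee_rot: [0.161, 0.987, 0.004, 0.001]
force: [0.4, 0.8, -0.7]
opening: 0.0123
grip_force: 0.0
```

Scaled: -19.4 cm / 40 = -0.485, -15.8 cm / 40 = -0.395, 40 degrees / 180 = 0.2222.

>>> {"api": "drive_tool", "payload": {"increments": [[[0,0,0.0444],[-0.0975,-0.08,0],1],[[0,0,0.0889],[-0.195,-0.16,0],1],[[0,0,0.1333],[-0.2925,-0.24,0],1],[[0,0,0.1778],[-0.39,-0.32,0],1],[[0,0,0.2222],[-0.485,-0.395,0],1]]}}

```text
t: 1.3
tool_pos: [0.3085, 0.3084, 0.4104]
ee_rot: [0.491, 0.871, -0.001, -0.0]
force: [0.6, 0.9, 0.3]
opening: 0.0004
grip_force: 0.0
```

```bash
cat >> h.py <<'E'
def pose(yaw,tilt):
    # tool x along yaw (push direction), z down, then leaned so that fingers point forward by tilt
    a=np.radians(yaw); x=np.array([np.cos(a),np.sin(a),0]); z=np.array([0,0,-1.]); y=np.cross(z,x)
    return R.from_matrix(np.c_[x,y,z])*R.from_euler("y",tilt,degrees=True)
def go(p,yaw,tilt):
    s=env.state(); r0=R.from_quat(s["ee_rot"]); print("t",s["t"],"pos",s["tool_pos"].round(4),"F",s["force"].round(1),"q",s["q"].round(2))
    print("rot deg",np.degrees((r0.inv()*pose(yaw,tilt)).as_rotvec()).round(1),"shift cm",(r0.inv().apply(np.array(p)-s["tool_pos"])*100).round(2))
E
python3 -c "
from h import *
print(pose(96.3,12).as_matrix().round(2))
go([.598,-.149,.40],96.3,12)"
```

```text
[[-0.11  0.99 -0.02]
 [ 0.97  0.11  0.21]
 [ 0.21 -0.   -0.98]]
t 1.3 pos [0.3085 0.3084 0.4104] F [0.6 0.9 0.3] q [ 0.68  0.    1.64 -0.    1.5   0.13]
rot deg [-2.7 11.8 24.8] shift cm [-54.13   1.07   1.04]
```

Scaled: -25 cm / 40 = -0.625, -20 cm / 40 = -0.5, 24.8 degrees / 180 = 0.1378.

>>> {"api": "drive_tool", "payload": {"increments": [[[-0.0028,0.0133,0.0278],[-0.125,0.0025,0.0025],1],[[-0.0056,0.0267,0.0556],[-0.25,0.005,0.005],1],[[-0.0089,0.04,0.0833],[-0.375,0.0075,0.0075],1],[[-0.0122,0.0533,0.1111],[-0.5,0.01,0.01],1],[[-0.015,0.0656,0.1378],[-0.625,0.0125,0.0125],1]]}}

```text
t: 1.8
tool_pos: [0.4435, 0.0978, 0.4055]
ee_rot: [0.663, 0.741, 0.071, -0.078]
force: [1.0, 1.5, 0.6]
opening: -0.0001
grip_force: 0.0
```

```bash
python3 -c "
from h import *
go([.598,-.149,.40],96.3,12)"
```

```text
t 1.8 pos [0.4435 0.0978 0.4055] F [1.  1.5 0.6] q [-0.01  0.03  1.63  0.21  1.5  -0.14]
rot deg [ 0.  -0.1  0.1] shift cm [-25.78  12.62  -4.96]
```

Scaled: -21.5 cm / 40 = -0.5375, -17.2 cm / 40 = -0.43.

>>> {"api": "drive_tool", "payload": {"increments": [[[0,0,0],[-0.1075,0.0525,-0.02],1],[[0,0,0],[-0.215,0.105,-0.04],1],[[0,0,0],[-0.3225,0.1575,-0.0625],1],[[0,0,0],[-0.43,0.21,-0.0825],1],[[0,0,0],[-0.5375,0.2625,-0.105],1]]}}

```text
t: 2.3
tool_pos: [0.5731, -0.1075, 0.4015]
ee_rot: [0.662, 0.742, 0.07, -0.078]
force: [0.2, 0.9, 0.3]
opening: 0.0002
grip_force: 0.0
```

```bash
python3 -c "
from h import *
go([.598,-.149,.15],96.3,12)
S=env.capture('side');cv2.imwrite('pics/side1.png',cv2.resize(S['pixels'],(800,600)))"
```

```text
t 2.3 pos [ 0.5731 -0.1075  0.4015] F [0.2 0.9 0.3] q [-0.35  0.34  1.27  0.19  1.63 -0.46]
rot deg [-0.  -0.1  0.3] shift cm [-9.57  2.   23.67]
```

View pics/side1.png

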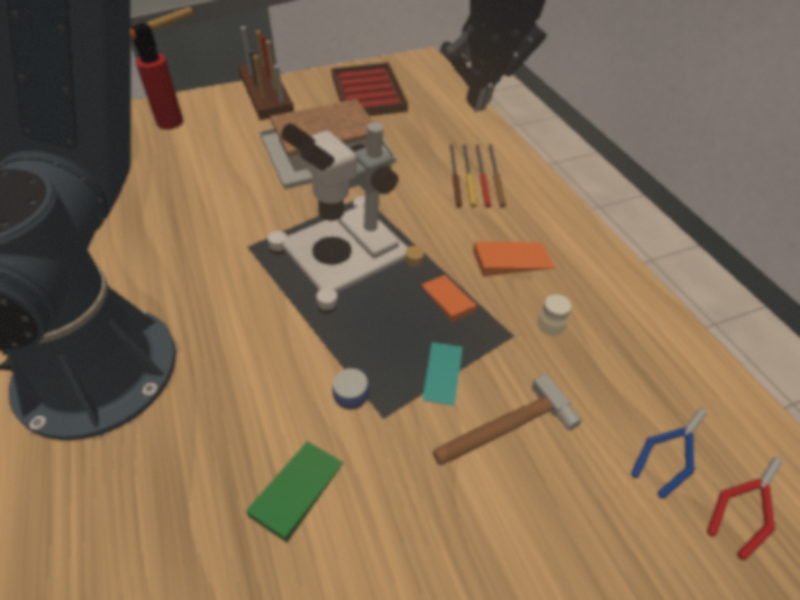

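The scene is undisturbed, with the gripper in the air at about (485,95) and the way down clear.

Scaled: 23 cm / 40 = 0.575, 18.4 cm / 40 = 0.46, 0.2 degrees / 180 = 0.0011.

>>> {"api": "drive_tool", "payload": {"increments": [[[0,0,0],[-0.0475,0.01,0.115],1],[[0,0,0],[-0.095,0.02,0.23],1],[[0,0,0],[-0.1425,0.03,0.345],1],[[0,0,0],[-0.19,0.04,0.46],1],[[0,0,0.0011],[-0.2375,0.05,0.575],1]]}}

```text
t: 2.85
tool_pos: [0.5973, -0.148, 0.1552]
ee_rot: [0.663, 0.741, 0.07, -0.078]
force: [0.5, 0.3, -0.5]
opening: -0.0003
grip_force: 0.0
```

```bash
python3 -c "
from h import *
go([.598,-.149,.009],96.3,12)
f,b,bx,q=wedge(env.capture('top'));print(f,b,len(q))
S=env.capture('side');cv2.imwrite('pics/side2.png',cv2.resize(S['pixels'],(800,600)))"
```

```text
t 2.85 pos [ 0.5973 -0.148   0.1552] F [ 0.5  0.3 -0.5] q [-0.4   0.59  1.49  0.2   1.17 -0.6 ]
rot deg [-0.  -0.   0.1] shift cm [-3.15  0.06 14.28]
[ 0.58241118 -0.01678129  0.0012    ] [ 0.59510625 -0.1142942   0.018     ] 749
```

View pics/side2.png

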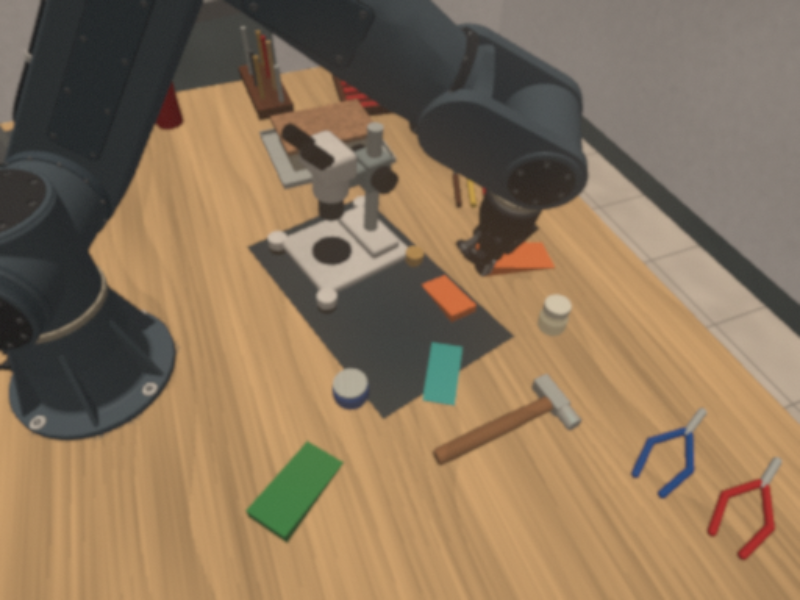

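```bash
python3 -c "
from h import *
go([.598,-.149,.03],96.5,18);go([.598,-.149,.008],96.5,18)"
```

```text
t 2.95 pos [ 0.5946 -0.1473  0.151 ] F [-1.2  0.2  0.7] q [-0.4   0.6   1.49  0.2   1.18 -0.6 ]
rot deg [-0.5  5.7 -0.3] shift cm [-2.78  0.44 11.77]
t 2.95 pos [ 0.5946 -0.1473  0.151 ] F [-1.2  0.2  0.7] q [-0.4   0.6   1.49  0.2   1.18 -0.6 ]
rot deg [-0.5  5.7 -0.3] shift cm [-3.25  0.46 13.92]
```

Scaled: 13.8 cm / 40 = 0.345, 13 cm / 40 = 0.325, 5.7 degrees / 180 = 0.0317.

>>> {"api": "drive_tool", "payload": {"increments": [[[0,0.0111,0],[-0.025,0.0075,0.1],1],[[-0.0011,0.0222,0],[-0.05,0.01,0.2],1],[[-0.0028,0.0317,-0.0017],[-0.07,0.01,0.295],1],[[-0.0028,0.0317,-0.0017],[-0.075,0.01,0.325],1],[[-0.0028,0.0317,-0.0017],[-0.08,0.01,0.345],1]]}}

```text
t: 3.45
tool_pos: [0.6029, -0.15, 0.0174]
ee_rot: [0.657, 0.738, 0.106, -0.111]
force: [1.0, -0.0, 0.3]
opening: 0.0004
grip_force: 0.0
```

```bash
python3 -c "
from h import *
env.capture('top')
T=env.capture('top');f,b,bx,q=wedge(T);print(f,b,len(q));v=(f-b)[:2]
print(np.degrees(np.arctan2(v[1],v[0])))
go([.598,-.149,.008],96.5,18)
v=v/np.linalg.norm(v);d=env.state()['tool_pos'][:2]-b[:2];print('tcp rel back along,left',d@v,v[0]*d[1]-v[1]*d[0])"
```

```text
[ 0.58287678 -0.01691214  0.0012    ] [ 0.59495093 -0.11408009  0.018     ] 773
97.08329905967975
t 3.55 pos [ 0.6031 -0.15    0.0179] F [ 0.7 -0.7 -0.2] q [-0.43  0.81  1.5   0.32  1.01 -0.74]
rot deg [0.6 0.4 0.3] shift cm [-0.15 -0.5   0.98]
tcp rel back along,left -0.03666782886407261 -0.003628407456898591
```

Scaled: 1.7 cm / 40 = 0.0425, 1.6 cm / 40 = 0.04.

>>> {"api": "drive_tool", "payload": {"increments": [[[0,0,0],[-0.0025,-0.0075,0.0125],1],[[0,0,0],[-0.005,-0.01,0.025],1],[[0,0,0],[0.0125,-0.01,0.03],1],[[0,0,0],[0.0275,-0.01,0.035],1],[[0,0,0],[0.0425,-0.01,0.04],1]]}}

```text
t: 4.05
tool_pos: [0.5961, -0.1289, 0.0067]
ee_rot: [0.657, 0.738, 0.106, -0.111]
force: [0.7, -0.2, 0.1]
opening: -0.0001
grip_force: 0.0
```

```bash
cat >> h.py <<'E'
FOOT=np.array([.564,.0345])
def chk():
    T=env.capture('top');f,b,bx,q=wedge(T);v=(f-b)[:2];L=np.linalg.norm(v);v/=L
    s=env.state();rel=lambda p:np.round([(p-b[:2])@v*1000,(v[0]*(p-b[:2])[1]-v[1]*(p-b[:2])[0])*1000],1)
    x=R.from_quat(s["ee_rot"]).as_matrix()
    print("edge",f[:2].round(4),"back",b[:2].round(4),"len",L.round(4),"yaw",np.degrees(np.arctan2(v[1],v[0])).round(1),"toolyaw",np.degrees(np.arctan2(x[1,0],x[0,0])).round(1),"tcp rel",rel(s["tool_pos"][:2]),"z",s["tool_pos"][2].round(4),"foot rel back",rel(FOOT),"F",s["force"].round(1),"t",s["t"])
    t=fine(T,(19,125,60),(32,255,255),(205,160,236,186)); print("brass",plane(T,[cv2.minEnclosingCircle(t)[0]],.036).round(4))
    return T
E
python3 -c "
from h import *
env.capture('top');chk()"
```

```text
edge [ 0.5831 -0.0169] back [ 0.5949 -0.1143] len 0.0981 yaw 96.9 toolyaw 96.8 tcp rel [-14.3   0.6] z 0.0065 foot rel back [151.4  12.8] F [ 0.9 -0.6  0.2] t 4.15
brass [[0.5643 0.0338 0.036 ]]
```

Contact is about 4 mm away. Now push, with a gentle left turn to aim at the foot.

Scaled: 3.5 cm / 40 = 0.0875, 2.76 cm / 40 = 0.069, -4.1 degrees / 180 = -0.0228.

>>> {"api": "drive_tool", "payload": {"increments": [[[0,0,0],[0.0118,0,0.0038],1],[[0.0022,0,-0.0061],[0.031,0,0.01],1],[[0.0039,0,-0.0117],[0.05,0,0.0163],1],[[0.0056,0,-0.0167],[0.069,0,0.0225],1],[[0.0072,0,-0.0228],[0.0875,0,0.0285],1]]}}

```text
t: 4.65
tool_pos: [0.5918, -0.0922, 0.0062]
ee_rot: [0.628, 0.763, 0.102, -0.115]
force: [0.6, -1.6, 0.7]
opening: -0.0
grip_force: 0.4
```

```bash
python3 -c "
from h import *
env.capture('top');chk()"
```

```text
edge [0.5766 0.0154] back [ 0.5902 -0.0823] len 0.0987 yaw 97.9 toolyaw 101.2 tcp rel [-9.5 -0.1] z 0.0061 foot rel back [119.4   9.8] F [-0.8 -0.1  0.2] t 4.75
brass [[0.5644 0.0337 0.036 ]]
```

Scaled: 1.52 cm / 40 = 0.038, 1.14 cm / 40 = 0.0285, -2.9 degrees / 180 = -0.0161.

>>> {"api": "drive_tool", "payload": {"increments": [[[0.0011,0,-0.0039],[0.0095,0,0.003],1],[[0.0022,0,-0.0078],[0.019,0,0.006],1],[[0.0039,0,-0.0122],[0.0285,-0.0025,0.009],1],[[0.005,0,-0.0161],[0.038,-0.0025,0.012],1],[[0.005,0,-0.0161],[0.038,-0.0025,0.012],1]]}}

```text
t: 5.25
tool_pos: [0.5879, -0.0772, 0.0062]
ee_rot: [0.608, 0.779, 0.099, -0.117]
force: [-0.0, -0.6, 0.2]
opening: -0.0001
grip_force: 0.1
```

```bash
python3 -c "
from h import *
T=chk()
f,b,bx,q=wedge(T)
p=cv2.resize(T['pixels'][130:205,185:285],None,fx=7,fy=7,interpolation=2)
for a in bx: cv2.circle(p,tuple(int(k) for k in ((a-[185,130]+.5)*7)),3,(255,0,255),-1)
cv2.imwrite('pics/top3.png',p)
h=cv2.approxPolyDP(cv2.convexHull(q.reshape(-1,1,2)),.8,True)[:,0];print(h.round(1).tolist())"
```

```text
edge [0.5737 0.0291] back [ 0.5856 -0.0673] len 0.0971 yaw 97.0 toolyaw 104.1 tcp rel [-10.3  -1. ] z 0.0062 foot rel back [103.7   8.9] F [-0.2 -0.2 -0.1] t 5.3
brass [[0.5646 0.033  0.036 ]]
[[255.89999389648438, 159.3000030517578], [256.70001220703125, 175.8000030517578], [225.6999969482422, 180.39999389648438], [223.8000030517578, 165.1999969482422]]
```

View pics/top3.png

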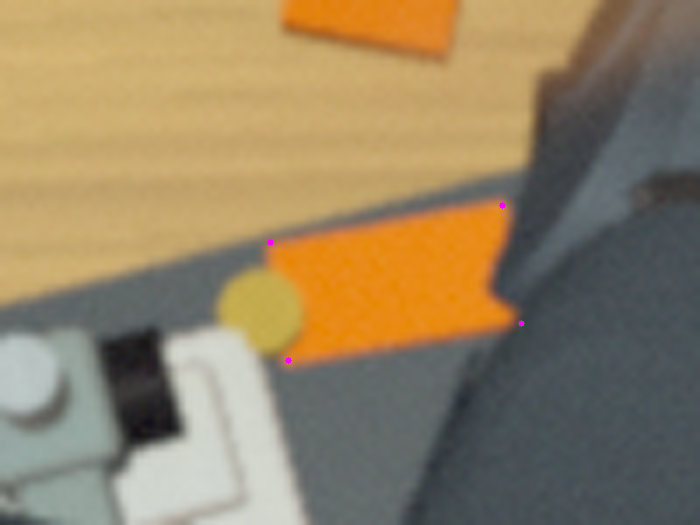

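The wedge is straight at about 98° and its edge is just reaching the lug at crop (262,312), but it did not follow the turn because the shut tip is too narrow. I'll back off slightly and spread the fingers to about 20 mm for a two-point push.

Scaled: -1.4 cm / 40 = -0.035, -0.7 cm / 40 = -0.0175, 2.9 degrees / 180 = 0.0161.

>>> {"api": "drive_tool", "payload": {"increments": [[[0,0,0],[-0.0175,0,-0.005],0.5],[[-0.0028,0,0.0083],[-0.035,-0.0025,-0.0125],0.5],[[-0.005,0,0.0161],[-0.035,-0.005,-0.0125],0.5],[[-0.005,0,0.0161],[-0.035,-0.005,-0.0125],0.5],[[-0.005,0,0.0161],[-0.035,-0.005,-0.0125],0.5]]}}

```text
t: 5.8
tool_pos: [0.5893, -0.0925, 0.0067]
ee_rot: [0.629, 0.762, 0.102, -0.115]
force: [0.2, -0.0, 0.1]
opening: 0.0215
grip_force: 0.0
```

```bash
python3 -c "
from h import *
T=chk();print(env.state()['opening'])
f,b,bx,q=wedge(T);print(bx.round(1).tolist())
p=cv2.resize(T['pixels'][130:205,185:285],None,fx=7,fy=7,interpolation=2)
cv2.imwrite('pics/top4.png',p)
b2=b[:2];go(list(b2)+[.0],101,18)"
```

```text
edge [0.5738 0.0294] back [ 0.5857 -0.0674] len 0.0975 yaw 97.0 toolyaw 101.1 tcp rel [-25.3  -0.7] z 0.0067 foot rel back [103.8   9.1] F [-0.1  0.8  1.4] t 5.85
brass [[0.5647 0.0331 0.036 ]]
0.02126125169392489
[[223.0, 164.10000610351562], [225.6999969482422, 181.0], [256.29998779296875, 158.8000030517578], [259.0, 175.8000030517578]]
t 5.85 pos [ 0.5894 -0.0924  0.0067] F [-0.1  0.8  1.4] q [-0.35  0.79  1.57  0.33  0.95 -0.76]
rot deg [0.6 0.3 0.1] shift cm [2.21 0.1  1.4 ]
```

View pics/top4.png

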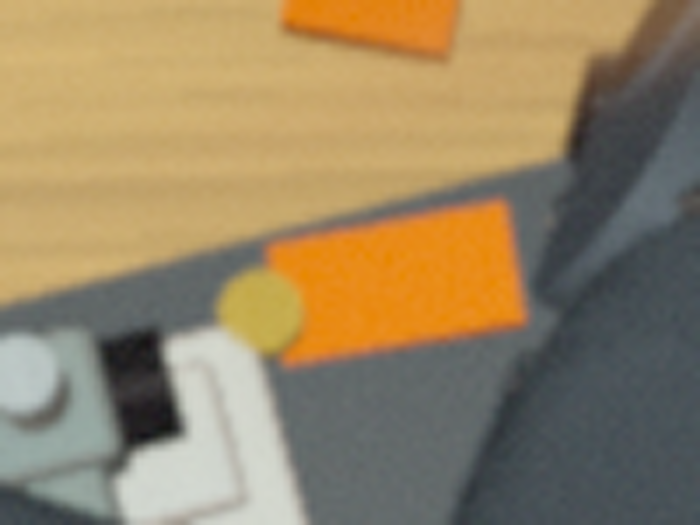

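Scaled: 2.5 cm / 40 = 0.0625, 2.1 cm / 40 = 0.0525.

>>> {"api": "drive_tool", "payload": {"increments": [[[0,0,0],[0.02,0,0.0065],0.5],[[0,0,0],[0.0325,0,0.0105],0.5],[[0,0,0],[0.0425,0,0.0138],0.5],[[0,0,0],[0.0525,0,0.017],0.5],[[0,0,0],[0.0625,0,0.0203],0.5]]}}

```text
t: 6.35
tool_pos: [0.5854, -0.0672, 0.0069]
ee_rot: [0.629, 0.763, 0.102, -0.113]
force: [1.7, -7.5, -0.1]
opening: 0.0212
grip_force: 3.4
```

```bash
python3 -c "
from h import *
T=chk()
f,b,bx,q=wedge(T);print(bx.round(1).tolist(),cv2.approxPolyDP(cv2.convexHull(q.reshape(-1,1,2)),.8,True)[:,0].round(1).tolist())"
```

```text
edge [0.5689 0.0375] back [ 0.5848 -0.0578] len 0.0966 yaw 99.4 toolyaw 101.1 tcp rel [-8.5  1.1] z 0.0068 foot rel back [94.5  5.4] F [ 1.7 -1.9 -0.7] t 6.4
brass [[0.5653 0.0332 0.036 ]]
[[219.89999389648438, 165.89999389648438], [223.1999969482422, 182.60000610351562], [252.6999969482422, 159.3000030517578], [256.0, 176.0]] [[252.6999969482422, 160.1999969482422], [251.60000610351562, 176.60000610351562], [223.10000610351562, 181.8000030517578], [220.3000030517578, 166.89999389648438], [243.89999389648438, 161.10000610351562]]
```

Scaled: 1.7 cm / 40 = 0.0425, 1.4 cm / 40 = 0.035.

>>> {"api": "drive_tool", "payload": {"increments": [[[0,0,0],[0.0088,0,0.0028],0.5],[[0,0,0],[0.0175,0,0.0055],0.5],[[0,0,0],[0.0263,0,0.0085],0.5],[[0,0,0],[0.035,0,0.0113],0.5],[[0,0,0],[0.0425,0,0.0138],0.5]]}}

```text
t: 6.9
tool_pos: [0.5816, -0.0494, 0.0066]
ee_rot: [0.629, 0.762, 0.102, -0.114]
force: [-0.0, -5.9, -1.5]
opening: 0.0213
grip_force: 2.9
```

```bash
python3 -c "
from h import *
T=chk()
d=FOOT-env.state()['tool_pos'][:2];a=np.radians(101);print('tcp->foot',d@[np.cos(a),np.sin(a)])
f,b,bx,q=wedge(T);print(cv2.approxPolyDP(cv2.convexHull(q.reshape(-1,1,2)),.8,True)[:,0].round(1).tolist())
S=env.capture('side')
p=np.vstack([cv2.resize(c[y:y+60,x:x+110],None,fx=5,fy=5,interpolation=2) for c,x,y in((T['pixels'],175,140),(S['pixels'],215,140))])
cv2.imwrite('pics/c5.png',p)"
```

```text
edge [0.5633 0.0558] back [ 0.5813 -0.0405] len 0.098 yaw 100.6 toolyaw 101.1 tcp rel [-8.3  1.4] z 0.0065 foot rel back [76.9  3.2] F [ 1.6 -2.   0.7] t 6.95
brass [[0.5646 0.0352 0.036 ]]
tcp->foot 0.08513171314306361
[[246.8000030517578, 162.3000030517578], [243.6999969482422, 178.60000610351562], [223.1999969482422, 182.60000610351562], [214.60000610351562, 173.3000030517578], [214.60000610351562, 167.89999389648438], [244.89999389648438, 161.10000610351562]]
```

View pics/c5.png

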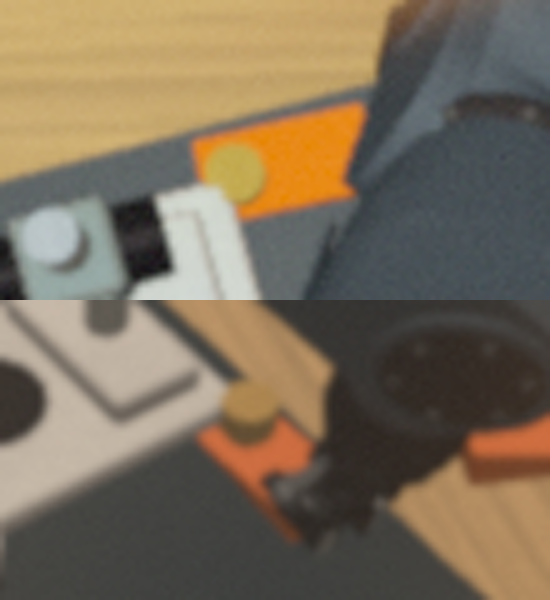

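The wedge is under the foot now, with the lug at crop (235,172) about 24 mm behind the edge. Roughly 13 mm more is needed.

Scaled: 1.2 cm / 40 = 0.03, 1.1 cm / 40 = 0.0275.

>>> {"api": "drive_tool", "payload": {"increments": [[[0,0,0],[0.0075,0,0.0025],0.5],[[0,0,0],[0.015,0,0.005],0.5],[[0,0,0],[0.0225,0,0.0073],0.5],[[0,0,0],[0.0275,0,0.009],0.5],[[0,0,0],[0.03,0,0.0098],0.5]]}}

```text
t: 7.5
tool_pos: [0.5792, -0.037, 0.0065]
ee_rot: [0.629, 0.762, 0.102, -0.114]
force: [1.6, -5.8, 1.1]
opening: 0.0213
grip_force: 2.9
```

Scaled: -2.5 cm / 40 = -0.0625, -2 cm / 40 = -0.05.

>>> {"api": "drive_tool", "payload": {"increments": [[[0,0,0],[-0.0125,0,-0.004],0.5],[[0,0,0],[-0.025,0,-0.008],0.5],[[0,0,0],[-0.0375,0,-0.0125],0.5],[[0,0,0],[-0.05,0,-0.0163],0.5],[[0,0,0],[-0.0625,0,-0.02],0.5]]}}

```text
t: 8.0
tool_pos: [0.5838, -0.063, 0.0064]
ee_rot: [0.629, 0.762, 0.102, -0.115]
force: [0.4, 0.9, 0.7]
opening: 0.0215
grip_force: 0.0
```

```bash
python3 -c "
from h import *
T=chk()
f,b,bx,q=wedge(T);print(cv2.approxPolyDP(cv2.convexHull(q.reshape(-1,1,2)),.8,True)[:,0].round(1).tolist())
S=env.capture('side')
p=np.vstack([cv2.resize(c[y:y+60,x:x+110],None,fx=5,fy=5,interpolation=2) for c,x,y in((T['pixels'],175,140),(S['pixels'],215,140))])
cv2.imwrite('pics/c6.png',p)"
```

```text
edge [0.5646 0.0572] back [ 0.5784 -0.0276] len 0.0859 yaw 99.2 toolyaw 101.0 tcp rel [-36.5   0.2] z 0.0064 foot rel back [63.6  4.2] F [ 0.4 -1.2  0.3] t 8.05
brass [[0.5645 0.0355 0.036 ]]
[[244.89999389648438, 177.89999389648438], [223.3000030517578, 182.60000610351562], [214.60000610351562, 174.89999389648438], [214.60000610351562, 167.89999389648438], [241.8000030517578, 162.10000610351562]]
```

View pics/c6.png

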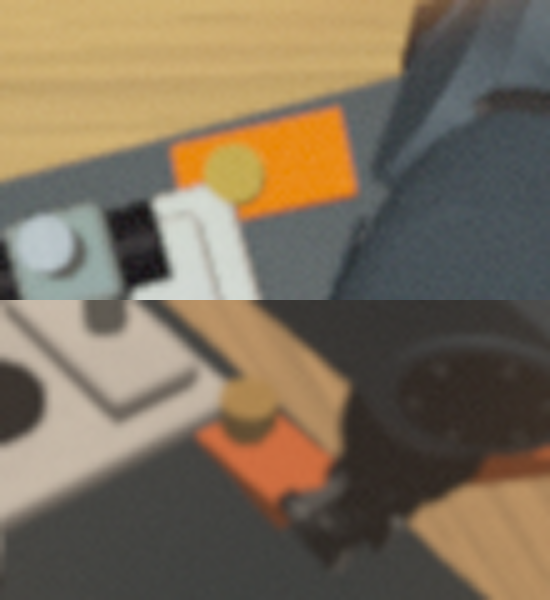

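The foot stands about 36 mm behind the edge, within tolerance. One last nudge of about 2.5 mm will centre it, then I'll retreat.

>>> {"api": "drive_tool", "payload": {"increments": [[[0,0,0],[0.025,0,0.008],0.5],[[0,0,0],[0.05,0,0.0163],0.5],[[0,0,0],[0.06,0,0.0195],0.5],[[0,0,0],[0.065,0,0.021],0.5],[[0,0,0],[0.0688,0,0.0223],0.5]]}}

```text
t: 8.6
tool_pos: [0.5786, -0.0343, 0.0064]
ee_rot: [0.629, 0.763, 0.102, -0.114]
force: [1.4, -6.4, -1.5]
opening: 0.0211
grip_force: 3.3
```

Scaled: -5.5 cm / 40 = -0.1375, -1.5 cm / 40 = -0.0375.

>>> {"api": "drive_tool", "payload": {"increments": [[[0,0,0],[-0.0175,0,-0.0058],0.5],[[0,0,0],[-0.0375,0,-0.0125],0.5],[[0,0,0],[-0.0625,0,-0.0213],0.5],[[0,0,0],[-0.1,0,-0.035],0.5],[[0,0,0],[-0.1375,0,-0.0625],0.5]]}}

```text
t: 9.1
tool_pos: [0.5894, -0.0945, 0.0132]
ee_rot: [0.629, 0.762, 0.102, -0.115]
force: [0.6, -0.8, -0.2]
opening: 0.0214
grip_force: 0.0
```

Scaled: -18 cm / 40 = -0.45, -15 cm / 40 = -0.375.

>>> {"api": "drive_tool", "payload": {"increments": [[[0,0,0],[0,0,-0.075],0.5],[[0,0,0],[-0.0125,0,-0.175],0.5],[[0,0,0],[-0.025,0,-0.275],0.5],[[0,0,0],[-0.0375,0,-0.375],0.5],[[0,0,0],[-0.05,0,-0.45],0.5]]}}

```text
t: 9.6
tool_pos: [0.6021, -0.1683, 0.182]
ee_rot: [0.629, 0.762, 0.102, -0.114]
force: [1.1, -0.1, -0.5]
opening: 0.0212
grip_force: 0.0
```

```bash
python3 -c "
from h import *
T=chk();S=env.capture('side')
q=fine(T,(5,190,110),(19,255,255),(200,140,295,190)); h=cv2.approxPolyDP(cv2.convexHull(q.reshape(-1,1,2)),.8,True)[:,0]; print(h.round(1).tolist())
# base surface tilt from depth: plane fit on white base points
xs,ys=np.meshgrid(np.arange(150,250),np.arange(165,265)); uv=np.c_[xs.ravel(),ys.ravel()]
P=bydepth(T,uv); px=cv2.cvtColor(T['pixels'],cv2.COLOR_BGR2HSV)[uv[:,1],uv[:,0]]
m=(abs(P[:,2]-.04)<.02)&(px[:,1]<40)&(px[:,2]>140); P=P[m]; A=np.c_[P[:,:2]-P[:,:2].mean(0),np.ones(len(P))]
for _ in range(5):
    k=np.linalg.lstsq(A,P[:,2],rcond=None)[0]; r=abs(P[:,2]-A@k)<.008; A,P=A[r],P[r]
print('slopes',k.round(4),len(P))
cv2.imwrite('pics/end.png',np.vstack([cv2.resize(T['pixels'][100:280,130:370],(400,300)),cv2.resize(S['pixels'][60:240,140:380],(400,300))]))"
```

```text
edge [0.5638 0.0569] back [ 0.5787 -0.0247] len 0.0829 yaw 100.3 toolyaw 101.1 tcp rel [-148.     1.5] z 0.186 foot rel back [60.8  3.8] F [ 0.7 -2.2  3.6] t 9.65
brass [[0.5643 0.0356 0.036 ]]
[[243.89999389648438, 177.89999389648438], [223.1999969482422, 182.60000610351562], [210.3000030517578, 176.3000030517578], [208.8000030517578, 169.8000030517578], [240.6999969482422, 162.10000610351562]]
slopes [ 0.0031 -0.0009  0.0411] 1313
```

View pics/end.png

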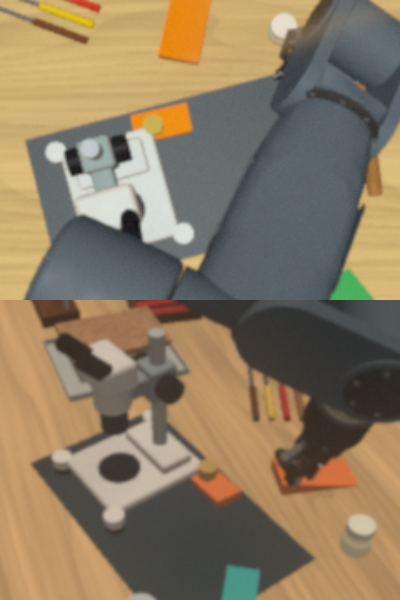

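The foot is about 38 mm behind the edge and the base is level (fitted slope about 0.003). The arm is clear and the other things are in place. Handing in.

```bash
python3 -c "
from workcell import env
print(env.job_done())"
```

```text
the job is handed in; nothing more can be done
None
```

I pushed the orange wedge under the brass foot until the microscope measured level (base slope about 0.003 rad, foot about 38 mm behind the thin edge), then backed the arm clear and handed the job in at about 10 s; no verdict came back.

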